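Set the stroke adjuster of a bench dispensing valve

TASK

Set the dispensing valve on the bench stand: first stand the drip pan on the stand's base plate with the nozzle over the middle of the pan, and let go of it, because the valve weeps once it opens. Then turn the green knurled adjuster knob on top of the valve clockwise until it seats, back it off a quarter turn, and finish still gripping the knob there, so that I can tighten its lock nut. Do not knock the thin nozzle, and leave everything else on the bench where it is.

Things in the scene. Friction and masses are not known exactly. Their poses are not given: they have to be found in the camera images.
- stand: fixed bench dispensing stand, valve held upright over a grey base plate 12 mm thick (x -70 to +155, y -75 to +75 mm). Origin on the table under the valve's axis; x from the valve back to the column, y left, z up. Yaw within 0.3 rad of the robot's x. Valve body 27 mm across, clamp 40 x 40 mm, a hose fitting 30 mm out on each side, 132 to 170 mm up; open below the nozzle in front and at the sides
- nozzle: thin dispensing tip (steel needle 3.4 mm thick, 22 mm long, orange hub above) on the valve's axis, pointing straight down; origin at its lower end, 72 mm above the table, 60 mm above the base plate. Fixed to the stand
- knob_grip (a point): centre of the adjuster knob, on its vertical axis: green, knurled, 32 mm in diameter, 25 mm tall, top about 223 mm above the table. Brass lock nut (26 mm) below it, then a black collar 42 mm across, its top 182 mm above the table, red tick in front. Nothing else within 60 mm of the axis above 180 mm
- adjuster (a joint): angle of the adjuster knob in rad: 0 = seated (hard stop), grows as it is unscrewed (anticlockwise from above). Starts 1.0 to 2.6 rad off the seat, friction about 0.06 N m, stays where it is left, rises 1 mm a turn. A white line on its top, from centre to rim, points at the collar's red tick when seated
- pan_handle (a point): point to grip on the drip pan: on the black handle bar, 14 mm wide, 18 mm tall, 100 mm long; 95 mm from the pan's centre, 25 mm above the pan's underside. x along the handle towards the pan, y across it, z up. Pan and handle weigh 100 to 170 g
- pan_bottom (a point): centre of the underside of the drip pan: round, open steel pan 64 mm across, 22 mm tall. Its handle runs out along -x, from 30 to 130 mm, 16 to 34 mm above the pan's underside. z up. It starts on the table left or right of the stand, handle roughly towards the robot
- reel: solder reel standing on its flat side, 64 mm across, 48 mm tall; origin under its centre. Bystander, on the other side of the stand from the pan
- flux: yellow flux dispenser 42 x 42 mm with black neck, 86 mm tall; origin under its centre. Bystander
- cleaner: white bottle with blue cap, 72 mm across, 170 mm tall; origin under its centre. Bystander
- holder1: white round lamp holder 42 mm across, 30 mm tall; origin under its centre. Bystander
- holder2: another white round lamp holder, 42 mm across, 30 mm tall; origin under its centre. Bystander
- mouse: black computer mouse 105 x 60 mm, 30 mm tall; origin under its centre. Bystander
- cutters: side cutters lying flat, blue grips, about 130 x 56 mm, 12 mm thick; origin at the pivot, handles along -x. Bystander
- column_top (a point): top of the stand's steel column, 20 mm thick, 184 mm tall, 115 mm behind the valve's axis; an amber cartridge 32 mm across, 176 mm tall stands 50 mm to its left

How it is judged:
By the outcome, as a careful person would: the job done as asked, in the order asked, and still so for the second after the job is handed in, while the arm keeps its last pose, push and grip.
It also fails if it takes over 69 s, if anything falls off the work surface, if the arm or the gripper's body presses on something with over 40 N, if the wrist force passes 120 N, or if a joint passes its speed limit or range.

ROBOT

A 6-joint arm with a two-finger parallel gripper is mounted at the origin on the work surface. World frame = base frame: x ahead of the robot, y to its left, z up, the work surface at z = 0. Lengths are in m, angles in degrees, forces in N, time in s.
With the tool pointing down it reaches from about 0.4 to 0.825 m from the base axis. Payload 7 kg.
Tool frame: the origin (TCP) lies on the centre line of the jaws, within the pads' length; the fingertips stand 11 mm ahead of it and the grasp point (between the pads) lies 8 mm behind it; z points along the fingers, y is the line along which they close (so a half turn about z gives the same grasp; the last joint's range is limited). The gripper opens to 88 mm and grips with 3 to 60 N. Pads are 19 mm wide; open, the fingers measure 130 mm over their backs; the gripper's body (78 mm by 193 mm) begins 47 mm behind the grasp point.
Start: joints at [16.507, 20.546, 0.682, 0, -70.136, -16.507], TCP at [0.675, -0, 0.238] pointing down, gripper open.
Joint ranges: [-176.03, 176.03], [-82.01, 121.73], [-58.28, 71.71], [-173.87, 95.51], [-174.79, -0.11], [-173.66, 173.66]. Speed limits (degrees/s): [136.94, 136.94, 172.46, 180, 180, 180].

INTERFACE

Orientations are given as [roll, pitch, yaw] about the fixed x, y, z axes, in that order (R = Rz(yaw) Ry(pitch) Rx(roll)).
In Python, from plant import r, capture, camera_model, job gives the robot as it stands.
- The arm moves only by the tool drive_tool, never from a script. Its argument "increments" is a list that holds one entry, the list of rows, each a list of 5 numbers: the gripper's target within -1 to 1 (fully open at 1, half-way at 0, shut at -1), then the shift along the tool's x, y, z scaled (see below), then the turn about the tool's z scaled (see below). In form: [[[gripper, tx, ty, tz, roll], ...]]. A call has 1 to 5 rows; each row is the pose to reach, as a shift and turn from the pose commanded when the call began, along the tool's axes at that moment, turning the shorter way round; what a row does not reach only later rows make up. The controller multiplies each number of a shift by 120 mm and each number of a turn by 360 degrees. A row lasts 1/8 s, in which the tool goes at most 62.5 mm and 10.7 degrees, less where a joint would pass 70% of its speed; a pose out of reach is approached as far as the arm can. A call with a number of a shift or a turn outside -1 to 1 is refused whole. A call with a gripper value outside its range is refused whole. The fingers move at their own pace and stop on an object; "squeeze" is the grip in N (left out, the last holds). Time passes only in rows, so rows that repeat a pose let the fingers close. It gives the time, the measured TCP pose, the force, the opening and the grip force at its end, in the units of the state.
- r.get_state(): the state, without advancing time (a new reading comes with each control period).
- capture(name): name is "scene" or "side" or "wrist"; returns the picture (420x560x3 uint8, red, green, blue); there is no depth.
- camera_model(name): a dict with "camera_matrix" (3x3 intrinsics, pixels), "rvec" (rotation vector, rad) and "tvec" (3), from world to camera coordinates, as OpenCV has them. Camera axes: x right, y down, z forward; pixel columns grow to the right and rows downward; lengths in m; the calibration is good to about 2 mm. A picture is of the moment at which its call begins: read the wrist's pose just before it. camera_model takes no time and is no camera call; for the wrist camera it gives the pose at the moment of the call.
- job.close_job(): hands the job in; it is judged then, once.
The state is a dict: "time_s": time; "joints": joint angles; "qd": joint speeds; "joint_torque": joint torques, N m; "tcp_pos": TCP position; "eef_rot": TCP orientation; "contact_force": force on the tool from outside, world axes, zero at the start; "moment": the same for the moment, N m; "gripper_width": finger opening in m; "gripper_force": force on a finger pad.
Only numpy, scipy, OpenCV 4.12 (cv2) and the standard library are available. Lean on these libraries where they do the work, as an engineer would, in place of code of your own. Each camera call takes 0.05 s, during which the arm holds its last target. There are 200 camera calls.

## Working session

There is one attempt and no reset: what is moved stays moved. The work goes in short steps, Python scripts to look and compute and a tool call to move; the robot and the scene stay as the last step left them, time stands still between calls to the robot, and variables do not carry over. Pictures are saved under pics/ and viewed, at most 10 in all, crops included, and the job is handed in when it is done.

Besides the shell and the picture viewer there is one more tool, called as name(argument=value, ...) on one line, values as JSON. drive_tool: Moves the arm, as the interface text tells. Its arguments: {"type":"object","properties":{"increments":{"type":"array"},"squeeze":{"type":"number"}},"required":["increments"]}

```bash
mkdir -p pics; cat > h.py <<'E'
import numpy as np, cv2
from plant import r, capture, camera_model, job
def cm(n):
    m=camera_model(n); return np.array(m["camera_matrix"],float),np.array(m["rvec"],float).reshape(3),np.array(m["tvec"],float).reshape(3)
def proj(m,P): return cv2.projectPoints(np.array(P,float).reshape(-1,3),m[1],m[2],m[0],None)[0].reshape(-1,2)
def onz(m,uv,z):
    R=cv2.Rodrigues(m[1])[0]; c=-R.T@m[2]; d=R.T@np.linalg.inv(m[0])@np.array([uv[0],uv[1],1.]); return c+d*(z-c[2])/d[2]
def save(n,img): cv2.imwrite("pics/"+n+".png",img[:,:,::-1])
E
python3 - <<'E'
from h import *
for n in("scene","side"): 
    save(n+"0",capture(n)); m=cm(n); print(n,-cv2.Rodrigues(m[1])[0].T@m[2])
print(r.get_state())
E
```

```text
scene [1.32813968 0.15545843 0.68445928]
side [0.05913928 0.87596215 1.05776386]
{'time_s': 0.1, 'joints': array([ 1.65062103e+01,  2.05857445e+01,  6.39746130e-01, -1.73820874e-02,
       -7.01355068e+01, -1.65069151e+01]), 'qd': array([ 0.11056319, -0.10682685,  0.14628408, -0.06275082, -0.0072102 ,
       -0.05002497]), 'joint_torque': array([-1.42273191e-03, -5.84165347e+01,  2.93752134e+01,  7.01551259e+00,
        1.01412315e-02, -6.66964229e-05]), 'tcp_pos': array([ 6.74586569e-01, -3.36070150e-05,  2.36740880e-01]), 'eef_rot': array([ 1.79917211e+02, -7.49238196e-03, -9.00066174e+01]), 'contact_force': array([-0.51393705, -0.18087245, -0.56323303]), 'moment': array([0.0306382 , 0.03245259, 0.0459999 ]), 'gripper_force': 0.0, 'gripper_width': 0.08759352427274403}
```

View pics/scene0.png

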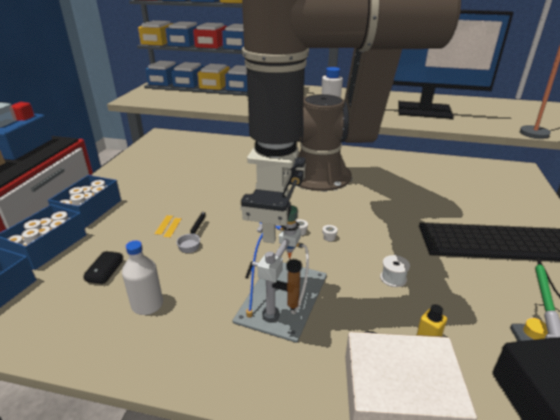

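View pics/side0.png

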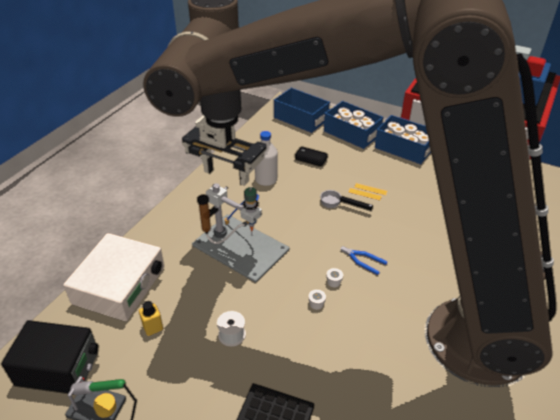

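The scene view shows the stand around (285,290) and the pan at (188,243). In the side view the stand plate is around (240,248), the pan at (330,199) with its handle towards (370,207), and the reel at (231,328). I'll enlarge both.

```bash
python3 - <<'E'
import cv2
a=cv2.imread("pics/side0.png")[150:290,185:385]; b=cv2.imread("pics/scene0.png")[185:335,140:340]
cv2.imwrite("pics/c1.png",cv2.resize(a,None,fx=4,fy=4,interpolation=cv2.INTER_CUBIC)); cv2.imwrite("pics/c2.png",cv2.resize(b,None,fx=4,fy=4,interpolation=cv2.INTER_CUBIC))
E
```

```text
(no output)
```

View pics/c1.png

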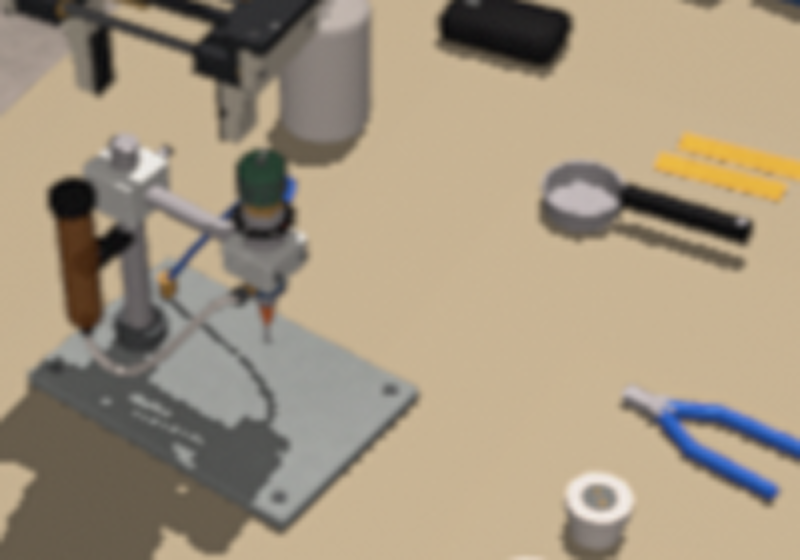

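View pics/c2.png

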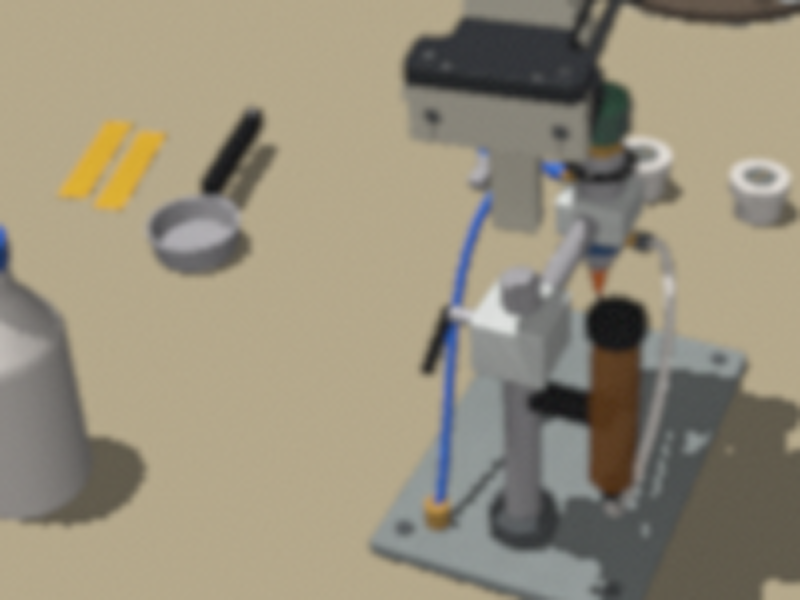

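```bash
cat > fit.py <<'E'
from h import *
from scipy.optimize import least_squares
S=cm("side");C=cm("scene")
sd=lambda u,v:(185+u/4,150+v/4)
sc=lambda u,v:(140+u/4,185+v/4)
def fit(obs,x0):
    def f(p):
        c,s=np.cos(p[2]),np.sin(p[2]);e=[]
        for m,uv,l in obs:
            P=[p[0]+c*l[0]-s*l[1],p[1]+s*l[0]+c*l[1],l[2]]
            e+=list(proj(m,P)[0]-uv)
        return np.array(e)
    o=least_squares(f,x0);print(o.x,np.round(o.fun,1));return o.x
E
python3 - <<'E'
from fit import *
fit([(S,sd(268,342),(0,0,.072)),(S,sd(280,522),(-.07,.075,.012)),(S,sd(418,391),(-.07,-.075,.012)),(S,sd(32,373),(.155,.075,.012)),(S,sd(263,155),(0,0,.223)),
(C,sc(375,545),(.155,-.075,.012)),(C,sc(745,357),(-.07,.075,.012)),(S,sd(125,143),(.115,0,.184)),(C,sc(521,280),(.115,0,.184))],[.7,0,0])
fit([(S,sd(583,185),(0,0,.022)),(S,sd(745,222),(-.13,0,.034)),(S,sd(622,190),(-.03,0,.034)),(C,sc(196,218),(0,0,.022)),(C,sc(255,112),(-.13,0,.034)),(C,sc(212,190),(-.03,0,.025))],[.6,-.2,0])
for n,m,uv,z in[("holder a",S,(334,275),.03),("holder b",S,(317,297),.03),("cut tip",S,sd(630,393),.01),("cut piv",S,sd(668,408),.01),("cut h",S,(380,273),.01),("reel",S,(231,321),.048),("cleaner",S,(265,150),.12),("mouse",S,(311,156),.03),("flux",S,(150,322),.05),("y1",S,(386,195),0),("y2",S,(350,190),0)]: print(n,onz(m,uv,z).round(3))
E
```

```text
[ 0.59835178  0.01553075 -0.14107156] [-0.3 -0.2  0.6 -0.2  0.4 -1.3 -2.4 -0.3 -0.9  1.8 -1.7 -1.5  0.7 -2.
 -1.  -0.5  0.3 -1. ]
[ 0.50474955 -0.28073843  0.04989875] [-0.7  0.4  1.3  0.6 -0.6 -1.1 -0.1  0.8  0.4 -1.7 -0.3  0.6]
holder a [0.366 0.004 0.03 ]
holder b [0.374 0.088 0.03 ]
cut tip [ 0.391 -0.112  0.01 ]
cut piv [ 0.363 -0.112  0.01 ]
cut h [ 0.271 -0.076  0.01 ]
reel [0.511 0.259 0.048]
cleaner [ 0.722 -0.276  0.12 ]
mouse [ 0.639 -0.428  0.03 ]
flux [0.671 0.35  0.05 ]
y1 [ 0.368 -0.394  0.   ]
y2 [ 0.473 -0.364  0.   ]
```

drive_tool(increments=[[[1,0.3,0.2,-0.25,-0.025],[1,0.6,0.5,-0.25,-0.05],[1,0.9,0.8,-0.25,-0.08],[1,1,1,-0.25,-0.11],[1,1,1,-0.25,-0.125]]])

```text
time_s: 0.72
tcp_pos: [0.5532, -0.1211, 0.268]
eef_rot: [-180.0, 0.0, -44.8]
contact_force: [1.0, -0.6, -0.5]
gripper_width: 0.0874
gripper_force: 0.0
```

```bash
cat >> h.py <<'E'
from scipy.spatial.transform import Rotation as Ro
def need(p,yaw):
    s=r.get_state(); R=Ro.from_euler("xyz",s["eef_rot"],degrees=True)
    t=R.inv().apply(np.array(p)-s["tcp_pos"])/.12
    d=(s["eef_rot"][2]-yaw+180)%360-180   # tool z is down
    print("t",s["time_s"].__round__(2),"need",t.round(3),"roll",round(d/360,4),"| tcp",s["tcp_pos"].round(4),s["eef_rot"].round(2),"j",s["joints"].round(0),"w",round(s["gripper_width"],4),"F",s["contact_force"].round(1),"g",round(s["gripper_force"],1))
E
python3 - <<'E'
from h import *
need([.41,-.286,.15],2.9)
E
```

```text
t 0.72 need [0.123 1.816 0.982] roll -0.1326 | tcp [ 0.5532 -0.1211  0.268 ] [-179.98    0.    -44.84] j [  7.   9. -11.  -0. -70.  38.] w 0.0874 F [ 1.  -0.6 -0.5] g 0.0
```

drive_tool(increments=[[[1,0.03,0.4,0.1,-0.028],[1,0.06,0.8,0.2,-0.056],[1,0.08,1,0.3,-0.084],[1,0.1,1,0.4,-0.11],[1,0.1,1,0.5,-0.133]]])

```text
time_s: 1.35
tcp_pos: [0.4781, -0.2138, 0.207]
eef_rot: [-180.0, 0.0, 3.1]
contact_force: [-0.1, -0.3, 0.3]
gripper_width: 0.0876
gripper_force: 0.0
```

```bash
python3 - <<'E'
from h import *
need([.41,-.286,.15],2.9)
E
```

```text
t 1.35 need [-0.599  0.57   0.475] roll 0.0006 | tcp [ 0.4781 -0.2138  0.207 ] [-1.7999e+02  2.0000e-02  3.1100e+00] j [ -3.   8. -21.  -0. -62.  96.] w 0.0876 F [-0.1 -0.3  0.3] g 0.0
```

drive_tool(increments=[[[1,-0.3,0.3,0.1,0],[1,-0.6,0.57,0.2,0],[1,-0.6,0.57,0.2,0]]])

```text
time_s: 1.72
tcp_pos: [0.4072, -0.2863, 0.1824]
eef_rot: [-179.9, 0.2, 2.7]
contact_force: [0.6, 0.9, 1.1]
gripper_width: 0.0875
gripper_force: 0.0
```

```bash
python3 - <<'E'
from h import *
need([.41,-.286,.017],2.9)
m=cm("wrist"); np.save("w1.npy",np.array([m[0],m[1],m[2]],dtype=object),allow_pickle=True)
w=capture("wrist"); save("w1",w)
E
```

```text
t 1.73 need [0.027 0.    1.378] roll -0.0006 | tcp [ 0.4072 -0.2863  0.1824] [-1.7993e+02  1.5000e-01  2.7000e+00] j [-12.   7. -26.  -0. -58. 105.] w 0.0875 F [0.6 0.9 1.1] g 0.0Traceback (most recent call last):
  File "<stdin>", line 3, in <module>
ValueError: could not broadcast input array from shape (3,3) into shape (3,)
```

```bash
python3 - <<'E'
from h import *
import pickle
m=cm("wrist"); pickle.dump(m,open("w1.pkl","wb"))
w=capture("wrist"); save("w1",w)
print(proj(m,[[.41,-.286,.034],[.505,-.281,.022],[.375,-.2875,.034]]).round())
E
```

```text
[[275. 196.]
 [274.  96.]
 [274. 229.]]
```

View pics/w1.png

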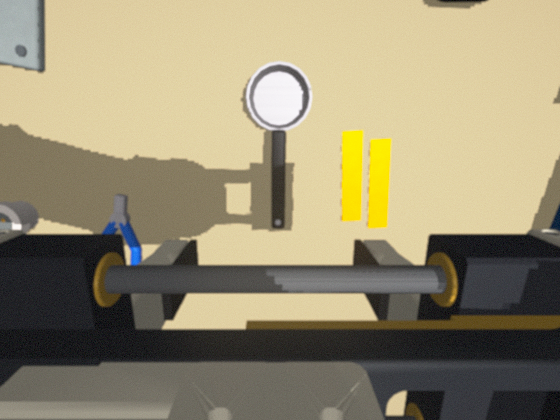

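The wrist view shows the pan rim centred at (279,97) and its handle running from (279,131) to (278,229), about 4 px off the prediction.

```bash
python3 - <<'E'
from h import *
import pickle
m=pickle.load(open("w1.pkl","rb"))
c=onz(m,(279,97),.022); e=onz(m,(278.5,229),.034); s=onz(m,(279,131),.034)
print(c,e,s); yaw=np.degrees(np.arctan2(*(c-e)[1::-1][::1])); yaw=np.degrees(np.arctan2(c[1]-e[1],c[0]-e[0]));print(yaw,np.linalg.norm((c-e)[:2]))
u=np.array([np.cos(np.radians(yaw)),np.sin(np.radians(yaw))]); g=c[:2]-.095*u; print(g)
need([g[0],g[1],.0165],yaw)
E
```

```text
[ 0.50448986 -0.28586771  0.022     ] [ 0.37485169 -0.29174688  0.034     ] [ 0.47309195 -0.28730346  0.034     ]
2.596622674297783 0.1297714061725513
[ 0.4095874 -0.2901716]
t 1.77 need [0.006 0.036 1.388] roll 0.0004 | tcp [ 0.4089 -0.286   0.1831] [-1.7998e+02  6.0000e-02  2.7400e+00] j [-12.   7. -26.  -0. -58. 105.] w 0.0879 F [ 0.2 -0.2  0.9] g 0.0
```

drive_tool(increments=[[[0,0,0.036,0.25,0],[0,0,0.036,0.5,0],[0,0,0.036,0.75,0],[0,0,0.036,1,0],[0,0,0.036,1,0]]])

```text
time_s: 2.4
tcp_pos: [0.4097, -0.2887, 0.062]
eef_rot: [-179.9, 0.2, 2.9]
contact_force: [0.0, 0.6, 0.2]
gripper_width: 0.0456
gripper_force: 0.0
```

drive_tool(increments=[[[0,0,0,0.2,0],[0,0,0,0.38,0],[0,0,0,0.388,0],[0,0,0,0.388,0]]])

```text
time_s: 2.9
tcp_pos: [0.4115, -0.2898, 0.0183]
eef_rot: [180.0, -0.1, 2.9]
contact_force: [-0.4, 0.0, -0.2]
gripper_width: 0.0438
gripper_force: 0.0
```

```bash
python3 - <<'E'
from h import *
need([.4096,-.2902,.0165],2.6)
E
```

```text
t 2.9 need [-0.016  0.003  0.015] roll 0.0009 | tcp [ 0.4115 -0.2898  0.0183] [ 1.7996e+02 -8.0000e-02  2.9200e+00] j [-13.  19. -36.   0. -35. 106.] w 0.0438 F [-0.4  0.  -0.2] g 0.0
```

Close, then lift.

drive_tool(increments=[[[-1,-0.015,0,0.01,0],[-1,-0.015,0,0.01,0],[-1,-0.015,0,0.01,0],[-1,-0.015,0,0.01,0],[-1,-0.015,0,0.01,0]]], squeeze=30)

```text
time_s: 3.52
tcp_pos: [0.4086, -0.2898, 0.0159]
eef_rot: [180.0, -0.0, 2.9]
contact_force: [-0.3, -0.7, 1.9]
gripper_width: 0.014
gripper_force: 30.0
```

drive_tool(increments=[[[-1,0,0,0,0],[-1,0,0,-0.1,0],[-1,0,0,-0.23,0],[-1,0,0,-0.23,0]]])

```text
time_s: 4.03
tcp_pos: [0.4094, -0.2899, 0.0447]
eef_rot: [180.0, -0.1, 2.9]
contact_force: [0.3, 0.3, -0.7]
gripper_width: 0.0138
gripper_force: 30.0
```

```bash
python3 - <<'E'
from h import *
need([.504,.029,.045],-8)
m=cm("wrist")
w=capture("wrist"); save("w2",w)
import pickle;pickle.dump(m,open("w2.pkl","wb"))
E
```

```text
t 4.03 need [ 9.220e-01 -2.614e+00 -2.000e-03] roll 0.0302 | tcp [ 0.4094 -0.2899  0.0447] [ 1.7996e+02 -1.3000e-01  2.8900e+00] j [-13.  17. -35.   0. -38. 106.] w 0.0138 F [ 0.3  0.3 -0.7] g 30.0
```

View pics/w2.png

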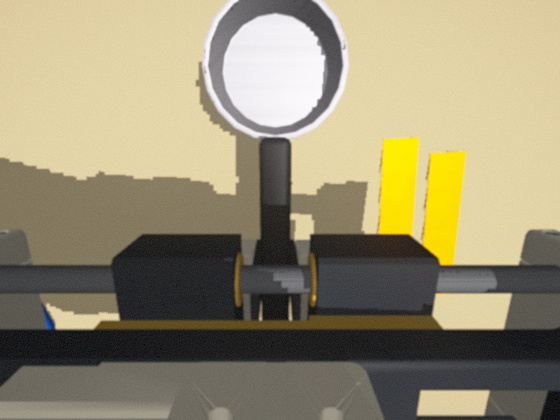

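The pan is held, with its rim centred at about (275.5,65) and 145 px across.

```bash
python3 - <<'E'
from h import *
import pickle
m=pickle.load(open("w2.pkl","rb"))
for z in(.045,.051): print(onz(m,(275.5,65.5),z), np.linalg.norm(onz(m,(203,65),z)-onz(m,(348,65),z)))
E
```

```text
[ 0.50604947 -0.2855599   0.045     ] 0.06506266182580203
[ 0.50496518 -0.28559587  0.051     ] 0.06241583526393245
```

drive_tool(increments=[[[-1,0,-0.2,0,0],[-1,0.05,-0.45,0,0.005],[-1,0.1,-0.7,0,0.01],[-1,0.15,-0.9,0,0.015],[-1,0.2,-1,0,0.015]]])

```text
time_s: 4.7
tcp_pos: [0.4262, -0.1677, 0.0431]
eef_rot: [-180.0, 0.0, -2.5]
contact_force: [-0.0, -0.8, -1.7]
gripper_width: 0.0138
gripper_force: 30.0
```

drive_tool(increments=[[[-1,0.05,-0.25,0,0.005],[-1,0.1,-0.5,0,0.01],[-1,0.2,-0.75,0,0.015],[-1,0.25,-0.9,0,0.015],[-1,0.25,-0.9,0,0.015]]])

```text
time_s: 5.32
tcp_pos: [0.4616, -0.0614, 0.0432]
eef_rot: [180.0, 0.0, -7.8]
contact_force: [-1.4, -0.9, -1.7]
gripper_width: 0.0138
gripper_force: 30.0
```

```bash
python3 - <<'E'
from h import *
need([.503,.0294,.045],-8)
E
```

```text
t 5.33 need [ 0.239 -0.796 -0.015] roll 0.0006 | tcp [ 0.4616 -0.0614  0.0432] [ 1.7999e+02  2.0000e-02 -7.7800e+00] j [ 17.  14. -39.  -0. -37.  65.] w 0.0138 F [-1.4 -0.9 -1.7] g 30.0
```

drive_tool(increments=[[[-1,0,-0.2,0,0],[-1,0.03,-0.4,0,0],[-1,0.06,-0.6,0,0],[-1,0.12,-0.8,0,0],[-1,0.12,-0.8,0,0]]])

```text
time_s: 5.95
tcp_pos: [0.4898, 0.0321, 0.0434]
eef_rot: [-180.0, -0.0, -7.8]
contact_force: [0.1, -0.3, -1.1]
gripper_width: 0.0138
gripper_force: 30.0
```

```bash
python3 - <<'E'
from h import *
import pickle
need([.503,.0294,.045],-8)
m=cm("wrist"); w=capture("wrist"); pickle.dump(m,open("w3.pkl","wb"))
a=capture("side");b=capture("scene")
A=cv2.resize(a[180:260,200:320],(560,373),interpolation=cv2.INTER_CUBIC)
o=np.zeros((600,800,3),np.uint8); o[:300,:400]=cv2.resize(w,(400,300)); o[:300,400:]=cv2.resize(a[180:255,200:300],(400,300),interpolation=cv2.INTER_CUBIC)
o[300:,:400]=cv2.resize(b[215:290,230:330],(400,300),interpolation=cv2.INTER_CUBIC); o[300:,400:]=cv2.resize(w[0:150,180:380],(400,300),interpolation=cv2.INTER_CUBIC)
save("w3",o)
E
```

```text
t 5.95 need [ 0.112  0.007 -0.014] roll 0.0005 | tcp [0.4898 0.0321 0.0434] [-1.7999e+02 -3.0000e-02 -7.8300e+00] j [ 27.  16. -36.   0. -38.  55.] w 0.0138 F [ 0.1 -0.3 -1.1] g 30.0
```

View pics/w3.png

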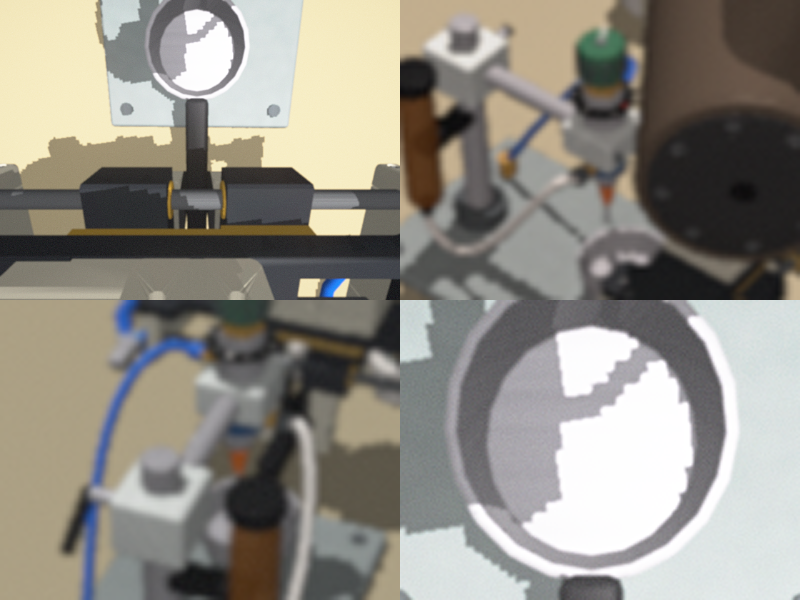

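Wrist view (full-resolution pixels): plate front corners near (159,173) and (404,176), pan rim centre near (276,65). The side view shows the needle tip at about (251.5,236), clear of the pan.

```bash
python3 - <<'E'
from fit import *
import pickle
m=pickle.load(open("w3.pkl","rb"))
a=onz(m,(159,173),.012);b=onz(m,(404,176),.012);print(a,b,np.linalg.norm(a-b))
d=(a-b)/np.linalg.norm(a-b);yaw=np.arctan2(-d[0],d[1]);mid=(a+b)/2
n=mid[:2]+.07*np.array([np.cos(yaw),np.sin(yaw)]);print("nozzle from plate",n,np.degrees(yaw))
print("pan",onz(m,(275.5,65.5),.0475), onz(m,(180+590/2-400/2,128/2),.0475))
s=fit([(S,(251.8,236),(0,0,.072)),(S,sd(263,155),(0,0,.223)),(S,sd(280,522),(-.07,.075,.012)),(S,sd(418,391),(-.07,-.075,.012)),
 (C,sc(745,357),(-.07,.075,.012)),(C,sc(610,85),(0,0,.223)),(C,sc(598,297),(0,0,.078)),
 (m,(159,173),(-.07,.075,.012)),(m,(404,176),(-.07,-.075,.012))],[.6,.015,-.14])
for z in(.072,.0): print(proj(S,[s[0],s[1],z]))
E
```

```text
[0.54247522 0.09425658 0.012     ] [ 0.52075782 -0.0502675   0.012     ] 0.14614668599998776
nozzle from plate [0.60083934 0.01159254] -8.545804229170953
pan [0.58498844 0.01849382 0.0475    ] [0.5856136  0.01862822 0.0475    ]
[ 0.60032141  0.01242169 -0.14597381] [-0.1 -1.7 -0.9  0.9  0.4 -1.3  0.3 -2.1 -0.5 -1.6 -3.5  2.2 -1.5  2.4
 -4.   1.4  2.3  0.7]
[[251.68678503 234.33553702]]
[[252.4809208  253.50641882]]
```

drive_tool(increments=[[[-1,0.06,0.02,0,0],[-1,0.13,0.036,0,0],[-1,0.13,0.036,0.05,0],[-1,0.13,0.036,0.11,0],[-1,0.13,0.036,0.11,0]]])

```text
time_s: 6.72
tcp_pos: [0.5028, 0.0243, 0.0293]
eef_rot: [179.9, 0.1, -7.9]
contact_force: [-0.0, -0.2, -1.4]
gripper_width: 0.0138
gripper_force: 30.0
```

drive_tool(increments=[[[-1,0,0,0.02,0],[-1,0,0,0.025,0],[-1,0,0,0.025,0]]])

```text
time_s: 7.1
tcp_pos: [0.5034, 0.0247, 0.0276]
eef_rot: [-180.0, -0.0, -7.9]
contact_force: [-3.3, 0.4, 5.1]
gripper_width: 0.0136
gripper_force: 30.0
```

```bash
python3 - <<'E'
from h import *
need([.505,.026,.028],-8)
E
```

```text
t 7.1 need [ 0.011 -0.013 -0.003] roll 0.0003 | tcp [0.5034 0.0247 0.0276] [-1.8e+02 -1.0e-02 -7.9e+00] j [ 25.  19. -35.   0. -36.  57.] w 0.0136 F [-3.3  0.4  5.1] g 30.0
```

drive_tool(increments=[[[0,0,0,-0.01,0],[0,0,0,-0.01,0],[0,0,0,-0.01,0],[0,0,0,-0.15,0],[0,-0.05,0,-0.35,0]]])

```text
time_s: 7.72
tcp_pos: [0.4974, 0.0253, 0.069]
eef_rot: [179.9, 0.1, -7.9]
contact_force: [-0.4, 0.3, -0.3]
gripper_width: 0.0438
gripper_force: 0.0
```

drive_tool(increments=[[[0,-0.1,0,-0.25,0],[0,-0.2,0,-0.5,0],[0,-0.2,0,-0.75,0],[0,-0.2,0,-1,0],[0,-0.2,0,-1,0]]])

```text
time_s: 8.35
tcp_pos: [0.4752, 0.0293, 0.1916]
eef_rot: [-179.9, -0.2, -7.9]
contact_force: [-1.1, -0.5, -0.9]
gripper_width: 0.0439
gripper_force: 0.0
```

```bash
python3 - <<'E'
from h import *
import pickle
need([.6,.012,.27],60)
m=cm("wrist"); w=capture("wrist"); pickle.dump(m,open("w4.pkl","wb"))
a=capture("side");b=capture("scene")
o=np.zeros((600,800,3),np.uint8); o[:300,:400]=cv2.resize(w,(400,300)); o[:300,400:]=cv2.resize(a[180:255,200:300],(400,300),interpolation=cv2.INTER_CUBIC)
o[300:,:400]=cv2.resize(b[215:290,230:330],(400,300),interpolation=cv2.INTER_CUBIC); o[300:,400:]=cv2.resize(w[0:150,180:380],(400,300),interpolation=cv2.INTER_CUBIC)
save("w4",o)
E
```

```text
t 8.35 need [ 1.053 -0.002 -0.649] roll -0.1886 | tcp [0.4752 0.0293 0.1916] [-179.86   -0.25   -7.9 ] j [ 27.   4. -28.   0. -58.  55.] w 0.0439 F [-1.1 -0.5 -0.9] g 0.0
```

View pics/w4.png

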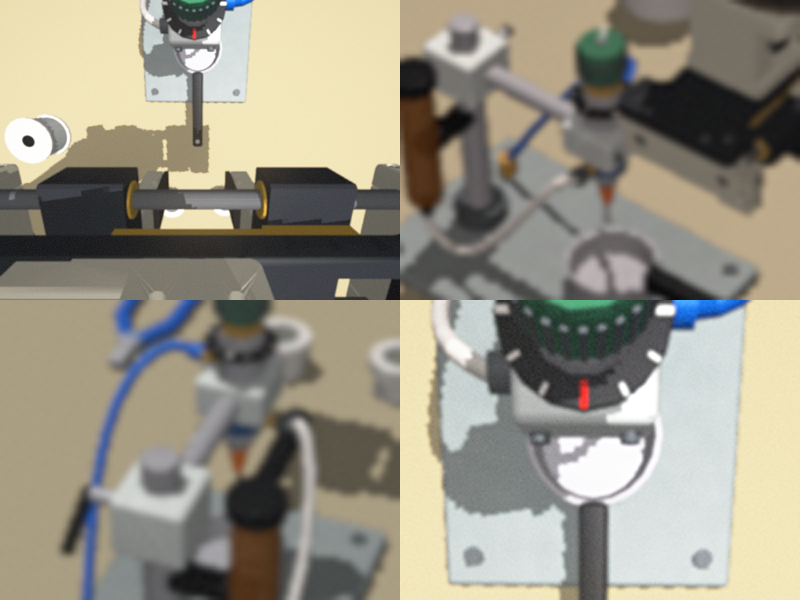

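The pan stands on the plate and is released; its rim's near edge is at about (277,102.5) in wrist pixels, the red tick at (272.5,47), and the plate corners at (204.5,141.5) and (344,141.5).

```bash
python3 - <<'E'
from fit import *
import pickle
m=pickle.load(open("w4.pkl","rb"))
e=onz(m,(277.2,102),.034);t=onz(m,(272.5,54),.182)
y=np.radians(-8.3);u=np.array([np.cos(y),np.sin(y)])
print("pan",e[:2]+.032*u,"tickedge->axis",t[:2]+.021*u)
a=onz(m,(204.5,141),.012);b=onz(m,(344,141),.012);d=(a-b)/np.linalg.norm(a-b);yw=np.arctan2(-d[0],d[1]);print("plate axis",((a+b)/2)[:2]+.07*np.array([np.cos(yw),np.sin(yw)]),np.degrees(yw),np.linalg.norm(a-b))
E
```

```text
pan [0.59937529 0.00964449] tickedge->axis [0.59886352 0.01288664]
plate axis [0.60041048 0.01271756] -7.896522102833047 0.14785502224875965
```

drive_tool(increments=[[[0,0,0,-0.4,0],[0,0,0,-0.7,0],[0,0,0,-0.7,0]]])

```text
time_s: 8.88
tcp_pos: [0.475, 0.0291, 0.2749]
eef_rot: [-179.9, -0.2, -7.9]
contact_force: [-0.1, 0.3, -0.4]
gripper_width: 0.0439
gripper_force: 0.0
```

```bash
python3 - <<'E'
from h import *
import pickle
need([.6,.0127,.205],-8)
m=cm("wrist"); w=capture("wrist"); pickle.dump(m,open("w5.pkl","wb"))
p=proj(m,[[.6,.0127,.223],[.6,.0127,.182]]);print(p)
u,v=p[0].astype(int);v0=max(0,v-40);print(u-50,v0)
save("w5",cv2.resize(w[v0:v0+75,u-50:u+50],(800,600),interpolation=cv2.INTER_CUBIC))
E
```

```text
t 8.88 need [ 1.049 -0.007  0.586] roll 0.0003 | tcp [0.475  0.0291 0.2749] [-179.92   -0.18   -7.91] j [ 27.  -0. -20.   0. -70.  55.] w 0.0439 F [-0.1  0.3 -0.4] g 0.0
[[272.88370395  29.24560714]
 [273.30203349  47.06119166]]
222 0
```

View pics/w5.png

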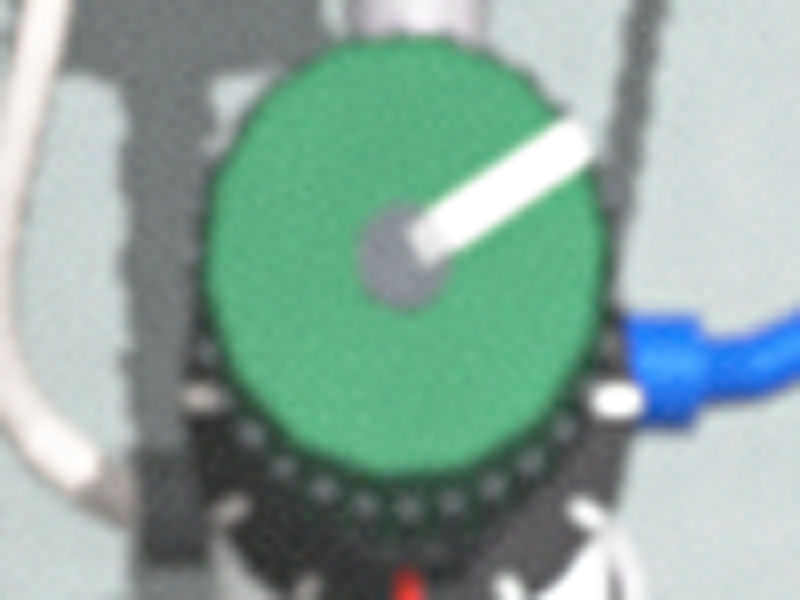

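The knob's top centre is at crop (405,257), full image (272.6,32.1), and the white line's end is at (580,135), so the knob is about 122° (2.13 rad) off its seat.

drive_tool(increments=[[[0,0.3,0,0,0],[0,0.6,0,0,0],[0,0.9,0,0,0],[0,1,0,0,0],[0,1,0,0,0]]])

```text
time_s: 9.55
tcp_pos: [0.5923, 0.012, 0.2711]
eef_rot: [179.9, 0.2, -8.0]
contact_force: [-0.8, -0.1, -0.1]
gripper_width: 0.0438
gripper_force: 0.0
```

```bash
python3 - <<'E'
from h import *
import pickle
m=pickle.load(open("w5.pkl","rb")); print(onz(m,(272.6,32.1),.2234))
need([.599,.0128,.205],-8)
E
```

```text
[0.59841816 0.01308935 0.2234    ]
t 9.55 need [ 0.056 -0.015  0.55 ] roll 0.0001 | tcp [0.5923 0.012  0.2711] [179.93   0.19  -7.97] j [ 20.  12.  -7.  -0. -71.  62.] w 0.0438 F [-0.8 -0.1 -0.1] g 0.0
```

drive_tool(increments=[[[0,0.055,-0.012,0,0],[0,0.055,-0.012,0.15,0],[0,0.055,-0.012,0.35,0],[0,0.055,-0.012,0.54,0],[0,0.055,-0.012,0.55,0]]])

```text
time_s: 10.18
tcp_pos: [0.598, 0.0127, 0.2061]
eef_rot: [180.0, 0.1, -7.9]
contact_force: [-0.2, -0.2, 0.7]
gripper_width: 0.0437
gripper_force: 0.0
```

drive_tool(increments=[[[0,0,0,0,0]]])

```text
time_s: 10.3
tcp_pos: [0.5997, 0.0129, 0.2084]
eef_rot: [-180.0, -0.1, -7.9]
contact_force: [0.2, -0.4, 0.0]
gripper_width: 0.0439
gripper_force: 0.0
```

```bash
python3 - <<'E'
from h import *
need([.5988,.0128,.205],-8)
E
```

```text
t 10.3 need [-0.007  0.002  0.028] roll 0.0003 | tcp [0.5997 0.0129 0.2084] [-1.7998e+02 -7.0000e-02 -7.8900e+00] j [ 20.  15. -12.   0. -64.  62.] w 0.0439 F [ 0.2 -0.4  0. ] g 0.0
```

drive_tool(increments=[[[-1,0,0,0.025,0],[-1,0,0,0.025,0],[-1,0,0,0.025,0],[-1,0,0,0.025,0],[-1,0,0,0.025,0]]], squeeze=25)

```text
time_s: 10.92
tcp_pos: [0.5998, 0.0134, 0.2047]
eef_rot: [-179.9, -0.1, -7.9]
contact_force: [-1.0, 5.1, 2.3]
gripper_width: 0.0314
gripper_force: 25.0
```

```bash
python3 - <<'E'
from h import *
need([.5988,.0128,.205],-8); print(r.get_state()["moment"])
E
```

```text
t 10.93 need [-0.007  0.006 -0.002] roll 0.0003 | tcp [0.5998 0.0134 0.2047] [-1.7993e+02 -5.0000e-02 -7.9000e+00] j [ 20.  15. -12.  -0. -63.  62.] w 0.0314 F [-1.   5.1  2.3] g 25.0
[1.787267   0.44152651 0.02420593]
```

drive_tool(increments=[[[-1,0,-0.005,0,0.028],[-1,0,-0.005,0,0.056],[-1,0,-0.005,0,0.084],[-1,0,-0.005,0,0.112],[-1,0,-0.005,0,0.139]]])

```text
time_s: 11.55
tcp_pos: [0.5992, 0.0127, 0.2046]
eef_rot: [179.9, -0.0, -58.3]
contact_force: [-1.3, 0.6, 2.6]
gripper_width: 0.0308
gripper_force: 25.0
```

```bash
python3 - <<'E'
from h import *
need([.5998,.0134,.2047],-8); print(r.get_state()["moment"])
E
```

```text
t 11.55 need [-0.002 -0.007 -0.001] roll -0.1397 | tcp [0.5992 0.0127 0.2046] [ 1.7994e+02 -3.0000e-02 -5.8280e+01] j [ 20.  15. -12.   0. -63.  12.] w 0.0308 F [-1.3  0.6  2.6] g 25.0
[-0.0432359   0.88277046  0.04961234]
```

drive_tool(increments=[[[-1,0,0,0,0.028],[-1,0,0,0,0.056],[-1,0,0,0,0.084],[-1,0,0,0,0.112],[-1,0,0,0,0.13]]])

```text
time_s: 12.18
tcp_pos: [0.5983, 0.0127, 0.2044]
eef_rot: [179.9, -0.1, -105.0]
contact_force: [-4.6, 1.0, 4.6]
gripper_width: 0.0312
gripper_force: 25.0
```

```bash
python3 - <<'E'
from h import *
need([.5998,.0134,.2047],-8); print(r.get_state()["moment"])
E
```

```text
t 12.18 need [-0.009 -0.011 -0.003] roll -0.2695 | tcp [0.5983 0.0127 0.2044] [ 1.7989e+02 -9.0000e-02 -1.0503e+02] j [ 20.  15. -12.   0. -63. -35.] w 0.0312 F [-4.6  1.   4.6] g 25.0
[0.3250811  1.88213194 0.08443101]
```

drive_tool(increments=[[[-1,0,0.006,0,0.02],[-1,0,0.006,0,0.042],[-1,0,0.006,0,0.042]]])

```text
time_s: 12.55
tcp_pos: [0.598, 0.0129, 0.2043]
eef_rot: [179.9, -0.1, -119.8]
contact_force: [-4.2, -1.0, 4.2]
gripper_width: 0.0316
gripper_force: 25.0
```

```bash
python3 - <<'E'
from h import *
need([.5998,.0134,.2047],-8); print(r.get_state()["moment"])
E
```

```text
t 12.55 need [-0.011 -0.011 -0.003] roll -0.3107 | tcp [0.598  0.0129 0.2043] [ 1.7995e+02 -9.0000e-02 -1.1984e+02] j [ 20.  15. -12.   0. -63. -50.] w 0.0316 F [-4.2 -1.   4.2] g 25.0
[-0.23524214  1.76127299 -0.03287744]
```

drive_tool(increments=[[[-1,0,0,0,0.006],[-1,0,0,0,0.012],[-1,0,0,0,0.012]]])

```text
time_s: 12.92
tcp_pos: [0.5979, 0.0129, 0.2043]
eef_rot: [179.9, -0.1, -124.0]
contact_force: [-5.5, -0.7, 3.5]
gripper_width: 0.0311
gripper_force: 25.0
```

```bash
python3 - <<'E'
from h import *
need([.5998,.0134,.2047],-8); print(r.get_state()["moment"])
E
```

```text
t 12.93 need [-0.012 -0.01  -0.003] roll -0.3223 | tcp [0.5979 0.0129 0.2043] [ 1.7995e+02 -1.0000e-01 -1.2402e+02] j [ 20.  15. -12.   0. -63. -54.] w 0.0311 F [-5.5 -0.7  3.5] g 25.0
[-0.16960872  1.83906053  0.00317788]
```

drive_tool(increments=[[[-1,0,0,0,0.006],[-1,0,0,0,0.011],[-1,0,0,0,0.011]]])

```text
time_s: 13.3
tcp_pos: [0.5979, 0.0129, 0.2043]
eef_rot: [179.9, -0.1, -128.0]
contact_force: [-5.9, -1.1, 4.1]
gripper_width: 0.031
gripper_force: 25.0
```

```bash
python3 - <<'E'
from h import *
need([.5998,.0134,.2047],-8); print(r.get_state()["moment"])
E
```

```text
t 13.3 need [-0.013 -0.01  -0.003] roll -0.3333 | tcp [0.5979 0.0129 0.2043] [ 1.7995e+02 -1.0000e-01 -1.2798e+02] j [ 20.  15. -12.   0. -63. -58.] w 0.031 F [-5.9 -1.1  4.1] g 25.0
[-0.02840336  1.92563985 -0.00950067]
```

drive_tool(increments=[[[-1,0,0,0,0.006],[-1,0,0,0,0.011],[-1,0,0,0,0.011]]])

```text
time_s: 13.68
tcp_pos: [0.5979, 0.0131, 0.2043]
eef_rot: [180.0, -0.1, -131.9]
contact_force: [-6.2, 0.5, 4.0]
gripper_width: 0.0311
gripper_force: 25.0
```

```bash
python3 - <<'E'
from h import *
need([.5998,.0134,.2047],-8); print(r.get_state()["moment"])
E
```

```text
t 13.68 need [-0.012 -0.01  -0.003] roll -0.3441 | tcp [0.5979 0.0131 0.2043] [ 1.7996e+02 -1.0000e-01 -1.3188e+02] j [ 20.  15. -12.   0. -63. -62.] w 0.0311 F [-6.2  0.5  4. ] g 25.0
[0.11852355 1.94164265 0.51869063]
```

drive_tool(increments=[[[-1,0,0,0,0.006],[-1,0,0,0,0.011],[-1,0,0,0,0.011]]])

```text
time_s: 14.05
tcp_pos: [0.5981, 0.0133, 0.2043]
eef_rot: [180.0, -0.1, -135.9]
contact_force: [-5.5, 0.8, 3.4]
gripper_width: 0.031
gripper_force: 25.0
```

```bash
python3 - <<'E'
from h import *
need([.5998,.0134,.2047],-8); print(r.get_state()["moment"],r.get_state()["joint_torque"])
a=capture("side"); print(proj(cm("side"),[.599,.013,.22]))
save("s6",cv2.resize(a[165:225,215:295],(800,600),interpolation=cv2.INTER_CUBIC))
E
```

```text
t 14.05 need [-0.011 -0.009 -0.004] roll -0.3552 | tcp [0.5981 0.0133 0.2043] [ 1.7997e+02 -8.0000e-02 -1.3586e+02] j [ 20.  15. -12.   0. -63. -66.] w 0.031 F [-5.5  0.8  3.4] g 25.0
[0.24492823 1.81981324 0.57060206] [ -1.02389775 -46.48562551  28.73399913   6.90285802   1.59705698
  -0.74130077]
[[250.22112064 190.85816884]]
```

The knob is seated: moment about z jumped from 0 to 0.52 N m between yaw −128° and −132°, then levelled at 0.57. Backing off a quarter turn.

drive_tool(increments=[[[-1,0,0,0,-0.025],[-1,0,0,0,-0.05],[-1,0,0,0,-0.075],[-1,0,0,0,-0.1],[-1,0,0,0,-0.125]]])

```text
time_s: 14.72
tcp_pos: [0.5986, 0.013, 0.2044]
eef_rot: [180.0, -0.0, -90.6]
contact_force: [-2.5, -0.5, 3.0]
gripper_width: 0.031
gripper_force: 25.0
```

drive_tool(increments=[[[-1,0,0,0,-0.025],[-1,0,0,0,-0.05],[-1,0,0,0,-0.075],[-1,0,0,0,-0.1],[-1,0,0,0,-0.127]]])

```text
time_s: 15.35
tcp_pos: [0.5992, 0.0132, 0.2046]
eef_rot: [-180.0, -0.0, -44.9]
contact_force: [-0.9, 0.1, 3.3]
gripper_width: 0.0312
gripper_force: 25.0
```

drive_tool(increments=[[[-1,0,0,0,0],[-1,0,0,0,0]]])

```text
time_s: 15.6
tcp_pos: [0.5991, 0.0132, 0.2045]
eef_rot: [-180.0, -0.0, -45.5]
contact_force: [-0.9, -1.3, 3.8]
gripper_width: 0.0308
gripper_force: 25.0
```

```bash
python3 - <<'E'
from h import *
need([.5998,.0134,.2047],-44.4); print(r.get_state()["moment"])
w=capture("wrist");a=capture("side");b=capture("scene")
p=proj(cm("scene"),[.599,.013,.223])[0];print(p,proj(cm("wrist"),[.599,.013,.223]))
u,v=p.astype(int)
o=np.zeros((600,800,3),np.uint8); o[:300,:400]=cv2.resize(w,(400,300)); o[:300,400:]=cv2.resize(a[175:205,230:270],(400,300),interpolation=cv2.INTER_CUBIC)
o[300:,:400]=cv2.resize(b[v-20:v+25,u-30:u+30],(400,300),interpolation=cv2.INTER_CUBIC);o[300:,400:]=cv2.resize(a[205:265,220:300],(400,300),interpolation=cv2.INTER_CUBIC)
save("f",o)
E
```

```text
t 15.6 need [ 0.003 -0.005 -0.001] roll -0.003 | tcp [0.5991 0.0132 0.2045] [-1.7999e+02 -4.0000e-02 -4.5490e+01] j [ 20.  15. -12.   0. -63.  25.] w 0.0308 F [-0.9 -1.3  3.8] g 25.0
[-0.48218197  0.37977564  0.06962672]
[289.43726733 208.18194228] [[275.46367828 280.53871757]]
```

View pics/f.png

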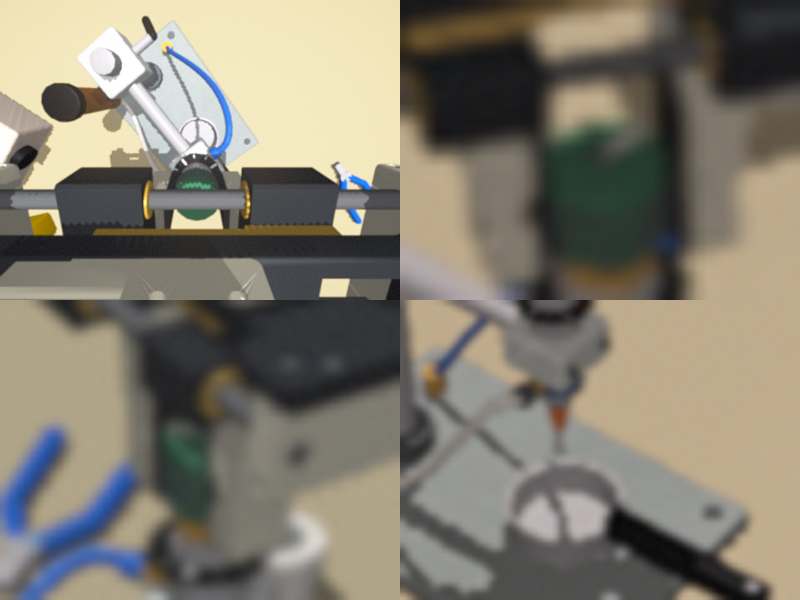

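Net back-off of the fingers is 90.4°, less up to about 4° of pad wind-up, so I'll add 1.5° to centre it. The pan stands under the needle, and in the side view the white line points across, as it should at a quarter turn.

drive_tool(increments=[[[-1,0,0,0,-0.004],[-1,0,0,0,-0.004],[-1,0,0,0,-0.004]]])

```text
time_s: 16.12
tcp_pos: [0.5991, 0.0133, 0.2045]
eef_rot: [-180.0, -0.0, -43.9]
contact_force: [0.9, -3.0, 5.0]
gripper_width: 0.0315
gripper_force: 25.0
```

```bash
python3 - <<'E'
from h import *
need([.5991,.0132,.2045],-44); print(r.get_state()["moment"])
# white line direction check in the side view: bright pixels on the knob top vs predicted line ends
S=cm("side"); a=capture("side").astype(float)[184:197,240:262]; 
br=a.min(2); g=a[:,:,1]-a[:,:,0]
print(br.astype(int)[:, 2:20])
c=np.array([.5995,.013,.2233])
for q in(0,70,80,90,100,110):
    d=np.radians(180-8.3+q); print(q,proj(S,c+.011*np.array([np.cos(d),np.sin(d),0])).round(1)-[242,184])
print(proj(S,c)-[242,184])
E
```

```text
t 16.12 need [ 0.001  0.001 -0.   ] roll 0.0002 | tcp [0.5991 0.0133 0.2045] [-1.7999e+02 -3.0000e-02 -4.3930e+01] j [ 20.  15. -12.   0. -63.  26.] w 0.0315 F [ 0.9 -3.   5. ] g 25.0
[-1.13824686 -0.10728532  0.04410242]
[[ 25  24  37  71 104 123 132 135 132 113  83  71  61  40  26  47  79 100]
 [ 23  24  42  83 120 137 140 141 138 122  93  74  62  41  22  36  71  99]
 [ 24  23  42  85 122 132 129 127 128 120 100  80  66  46  24  29  64  93]
 [ 26  24  41  79 109 113  97  91  95  92  87  82  69  46  23  29  62  92]
 [ 41  34  40  64  82  83  66  52  62  77  87  82  64  43  22  29  62  92]
 [ 70  51  43  50  48  44  41  43  61  77  79  66  47  36  24  32  63  93]
 [ 92  67  43  37  37  37  39  46  55  59  53  41  37  32  25  32  63  92]
 [100  75  44  33  35  38  39  42  44  41  38  37  37  35  27  32  63  92]
 [103  81  46  33  37  38  37  39  39  37  37  37  37  35  31  34  58  87]
 [102  79  45  34  37  38  39  38  38  38  38  39  38  38  34  33  53  83]
 [ 94  65  38  33  37  39  39  40  40  40  39  39  39  38  36  34  52  83]
 [ 85  49  31  35  38  41  41  42  42  40  41  40  40  41  36  32  53  85]
 [ 82  47  30  36  41  42  42  43  43  42  42  42  41  41  37  32  52  85]]
0 [[11.5  7.5]]
70 [[11.9  4.2]]
80 [[11.4  3.8]]
90 [[10.8  3.5]]
100 [[10.2  3.2]]
110 [[9.5 3. ]]
[[8.00040459 5.74482357]]
```

```bash
python3 -c "
from h import *
print(job.close_job())"
```

```text
the job is handed in; nothing more can be done
None
```

The job is handed in at about 16 s: the pan stands released under the nozzle (2–3 mm off centre by my measurement), and the knob was turned to its seat, backed off a quarter turn (about 90°, ±2°) and is still gripped.

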